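Fit the clamp lever on its splined shaft and swing it to the stop

ROBOT

A 7-joint arm with a two-finger parallel gripper is mounted at the origin on the work surface. World frame = base frame: x ahead of the robot, y to its left, z up, the work surface at z = 0. Lengths are in m, angles in rad, forces in N, time in s.
With the tool pointing down it reaches from about 0.425 to 0.95 m from the base axis. Payload 4.7 kg.
Tool frame: the origin (TCP) lies midway between the tips of the shut fingers; the grasp point (between the pads) lies 19 mm behind it (pinch_z is the distance from the TCP to the grasp point, in m); z points along the fingers, y is the line along which they close (so a half turn about z gives the same grasp; the last joint's range is limited). The gripper opens to 87 mm and grips with 3 to 60 N. Pads are 19 mm wide; open, the fingers measure 117 mm over their backs; the gripper's body (75 mm by 190 mm) begins 51 mm behind the grasp point.
Start: joints at [1.08, 0.469, -0.049, 1.532, 0.024, 1.141, -0.082], TCP at [0.301, -0.604, 0.223] pointing down, gripper open.
Joint ranges: [-2.59, 2.59], [-0.33, 1.99], [-1.39, 1.29], [0.1, 2.45], [-1.04, 4.18], [0.21, 1.99], [-2.66, 2.66]. Speed limits (rad/s): [2.57, 2.57, 3.14, 3.14, 3.14, 3.14, 3.14].

INTERFACE

Orientations are given as a rotation vector (axis times angle).
In Python, from rig import * gives the robot as it stands.
- The arm moves only by the tool drive_tool, never from a script. Its argument "commands" is a list of rows, each a list of 3 entries, a list of its own where there are three numbers: the closure in counts, from 0 (fully open) to 255 (shut), then the shift along the world's x, y, z in mm, then the turn, a rotation vector about the world's x, y, z in degrees. In form: [[gripper, [tx, ty, tz], [ax, ay, az]], ...]. A call has 1 to 20 rows; each row shifts and turns the commanded pose from where the row before left it; what a row does not reach is not made up. A row lasts 1/8 s, in which the tool goes at most 62.5 mm and 10.7 degrees, less where a joint would pass 70% of its speed; a pose out of reach is approached as far as the arm can. A call with a gripper value outside its range is refused whole. The fingers move at their own pace and stop on an object; "force" is the grip in N (left out, the last holds). Time passes only in rows, so rows that do not move let the fingers close. It gives the time, the measured TCP pose, the force, the opening and the grip force at its end, in the units of the state.
- state(): the state, without advancing time (a new reading comes with each control period).
- snapshot(name): name is "scene" or "top" or "wrist"; returns a dict with "pixels" (420x560x3 uint8, blue, green, red), "z_map" (420x560 float32, m along the optical axis (not along the pixel's ray), 0 where there is no reading), "fx", "fy", "cx", "cy" (pixels), "rvec" (rotation vector, rad) and "tvec" (3), from world to camera coordinates, as OpenCV has them; the wrist camera has in their place "T_tool_cam" (4x4, takes a point from camera to tool coordinates, whose origin is the TCP and whose axes are the flange's). Camera axes: x right, y down, z forward; pixel columns grow to the right and rows downward; lengths in m; the calibration is good to about 2 mm. A picture is of the moment at which its call begins: read the wrist's pose just before it.
- hand_in(): hands the job in; it is judged then, once.
The state is a dict: "time": time; "joints": joint angles; "joint_vel": joint speeds; "joint_efforts": joint torques, N m; "position": TCP position; "eef_rot": TCP orientation; "contact_force": force on the tool from outside, world axes, zero at the start; "moment": the same for the moment, N m; "grip_width": opening from 0.0 (shut) to 1.0 (fully open); "grasp_force": force on a finger pad.
Only numpy, scipy, OpenCV 4.12 (cv2) and the standard library are available. Lean on these libraries where they do the work, as an engineer would, in place of code of your own. Each camera call takes 0.05 s, during which the arm holds its last target. There are 200 camera calls.

TASK

Fit the loose aluminium lever onto the upright splined shaft of the green gearbox: turn it until its wide slot meets the shaft's wide spline and let it slide fully home, pressing only lightly (never anywhere near 40 N). Then swing the fitted lever round until its arm rests gently against the stop peg, let go of it there, and leave everything else on the bench where it is.

Things in the scene. Friction and masses are not known exactly. Their poses are not given: they have to be found in the camera images.
- lever_hub (a point): Mid-height centre of the loose aluminium lever's hub (0.4 kg, lies hub-down on the bench). Hub: block 44 x 44 mm, 46 mm tall, splined bore right through along z. The arm, a 14 mm wide bar, leaves the hub along this point's -x axis, 7 to 19 mm above this point. Hold the hub by its plain faces at +y and -y, 44 mm apart.
- lever_base (a point): Centre of the hub's underside, on the bore axis, 23 mm below lever_hub, same axes. The bore: round core 19 mm across with four slots in a cross, 30 mm across over opposite slots. The slot on the arm side (-x) is 14 mm wide, the other three 8 mm.
- lever_knob (a point): Centre of the lever's black ball knob (24 mm across), 95 mm along the lever's -x from the bore axis and 56 mm above the underside of the hub.
- gearbox: Green gearbox fixed to the bench, 170 x 170 mm, 80 mm tall; origin at the centre of its underside, z up. Its shaft stands upright at the centre of the top. The shaft turns stiffly (0.15 N m) and stays where left; a lever pressed on it with 6 N or less does not drag it round.
- seat (a point): Centre of the top face of the shaft's 40 mm collar, where the hub rests when fully home; 88 mm above the bench, axes as the gearbox. The shaft's turn is NOT reported: its wide spline starts 0.6 rad clockwise to 0.45 rad counter-clockwise of this -x axis (from above, the wide arm of a cross). The lever fits only with its arm the way the wide spline points, with about 0.05 rad play each way.
- shaft_tip (a point): Tip of the shaft, 38 mm above seat, axes as the gearbox. From the collar up: splines in a cross to 24 mm (28 mm across the tips, the wide one 12 mm wide, three 6 mm), a plain round nose 17.4 mm across to 30 mm that guides the bore, a taper to the tip. A hub out of line stops with its underside 24 mm above seat.
- stop_peg (a point): Top of the upright steel stop peg, 12 mm across, 52 mm above the gearbox's top, at x = -32, y = -61 mm in the gearbox's frame. The arm meets it when the lever has turned 0.9 rad counter-clockwise (from above) from the gearbox's -x direction; the knob's centre is then at x = -59, y = -74 mm in that frame.
Things that resemble listed ones, but are neither listed nor needed, are in the scene too. Of the things shaped like the part that bears lever_hub, the aluminium one is meant.

How it is judged:
On the way, in this order (a step that is already met when the one before it is completed fails the run):
1. the lever is threaded fully home on the splined shaft (z of lever_base in the frame of seat between -0.003 and 0.003 m and horizontal distance between lever_base and seat below 0.003 m and angle between lever_base's own z axis and vertical below 0.05 rad), for 0.2 s.
2. the fitted lever is swung against the stop peg (all of step 1 and y of lever_knob in the frame of gearbox below -0.0715 m), for 0.2 s.
At the end, for the whole second after the job is handed in: The lever's hub is fully home on the collar (within 3 mm in height and sideways, tilted less than 0.05 rad), its arm lies against the stop peg (knob centre beyond y = -71.5 mm in the gearbox's frame, a gap of at most about 3 mm), and it is at rest and let go (all of step 2 and linear speed of lever below 0.02 m/s and angular speed of lever below 0.1 rad/s and contact force between the fingers and lever below 0.1 N); the robot touches nothing.
It fails at once if the lever is forced down on the shaft before it is home: more than 40 N between it and the gearbox's shaft (z of lever_base in the frame of seat above 0.004 m and contact force between lever and gearbox above 40 N).
It fails at once if the lever is slammed home or driven hard into the peg: more than 80 N between it and the gearbox with its shaft and peg (contact force between lever and gearbox above 80 N).
It fails at once if a bystander is moved by more than 30 mm (distance of any of spanner, old_crank, stone, hammer, file, brick, oil_can from where it was at the start of the episode above 0.03 m).
It also fails if it takes over 72 s, if anything falls off the work surface, if the arm or the gripper's body presses on something with over 40 N, if the wrist force passes 120 N, or if a joint passes its speed limit or range.

## Working session

There is one attempt and no reset: what is moved stays moved. The work goes in short steps, Python scripts to look and compute and a tool call to move; the robot and the scene stay as the last step left them, time stands still between calls to the robot, and variables do not carry over. Pictures are saved under pics/ and viewed, at most 10 in all, crops included, and the job is handed in when it is done.

Besides the shell and the picture viewer there is one more tool, called as name([rows], argument=value, ...), one row to a line, values as JSON. drive_tool: Moves the arm, as the interface text tells. Its arguments: {"type":"object","properties":{"commands":{"type":"array"},"force":{"type":"number"}},"required":["commands"]}

```bash
ls; mkdir -p pics; python3 - <<'E'
from rig import *
import cv2,numpy as np
s=state();print({k:np.round(v,3) for k,v in s.items()})
a=snapshot("top");b=snapshot("scene")
np.savez('top0.npz',**a);np.savez('scene0.npz',**b)
cv2.imwrite('pics/top0.png',a['pixels']);cv2.imwrite('pics/scene0.png',b['pixels'])
E
```

```text
pics
{'time': np.float64(0.0), 'joints': array([ 1.08 ,  0.469, -0.049,  1.534,  0.024,  1.141, -0.082]), 'joint_vel': array([-0.001,  0.001,  0.   , -0.   , -0.001,  0.   , -0.002]), 'joint_efforts': array([ 1.0000e-03, -5.0799e+01, -8.1000e-02, -2.3615e+01, -6.1000e-02,
        3.8000e-02,  0.0000e+00]), 'position': array([ 0.301, -0.604,  0.221]), 'eef_rot': array([-3.056e+00, -7.190e-01,  1.000e-03]), 'contact_force': array([0.184, 0.078, 0.079]), 'moment': array([ 0.033, -0.052,  0.039]), 'grasp_force': np.float64(0.0), 'grip_width': np.float64(1.0)}
```

View pics/top0.png

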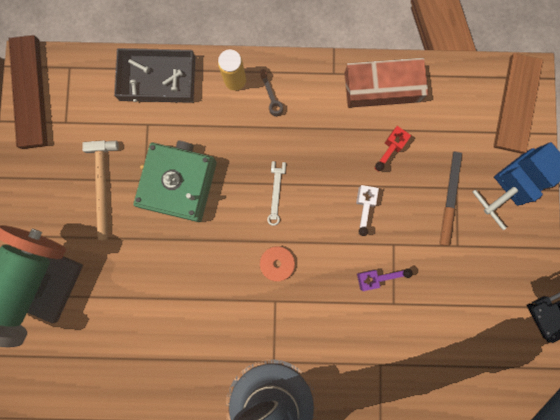

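View pics/scene0.png

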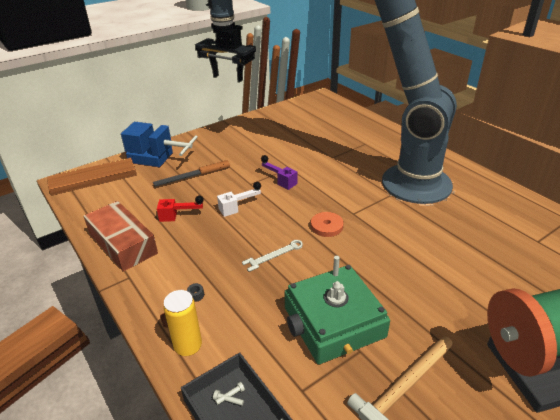

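The white/aluminium lever is at top px (368,195), its knob at (364,231). The red and purple ones are decoys. The gearbox is at (177,180), its shaft at about (171,180). Next I'll measure from the depth cloud.

```bash
cat > h.py <<'E'
import numpy as np,cv2
from scipy.spatial.transform import Rotation as R
def cloud(d,T=None):
    z=d['z_map'];v,u=np.mgrid[:z.shape[0],:z.shape[1]]
    c=np.stack([(u-d['cx'])/d['fx']*z,(v-d['cy'])/d['fy']*z,z],-1)
    if T is None:
        r=R.from_rotvec(np.ravel(d['rvec'])).as_matrix()
        w=(c-np.ravel(d['tvec']))@r
    else: w=c@T[:3,:3].T+T[:3,3]
    w[z==0]=np.nan
    return w
def toolT(s):
    T=np.eye(4);T[:3,:3]=R.from_rotvec(s['eef_rot']).as_matrix();T[:3,3]=s['position'];return T
def rect(p):
    (c,s,a)=cv2.minAreaRect((p*1000).astype(np.float32));return np.round(c,1),np.round(s,1),round(a,2)
E
python3 - <<'E'
from h import *
for n in ('top','scene'):
    d=np.load(n+'0.npz');w=cloud(d);p=d['pixels'].astype(int)
    B,G,Rr=p[...,0],p[...,1],p[...,2]
    z=w[...,2]
    print(n,'table z',np.nanmedian(z), 'fx',d['fx'], 'campos',-R.from_rotvec(np.ravel(d['rvec'])).as_matrix().T@np.ravel(d['tvec']))
    green=(G>Rr+25)&(G>B+8)
    m=green&(abs(z-.08)<.008)
    lab=cv2.connectedComponents(m.astype(np.uint8))[1]
    k=np.argmax(np.bincount(lab[lab>0]));q=w[lab==k]
    print('gear',rect(q[:,:2]),np.median(q[:,2]),len(q))
    c=np.nanmedian(q,0)
    near=np.hypot(w[...,0]-c[0],w[...,1]-c[1])<.11
    for lo,hi in((.084,.1),(.1,.12),(.12,.16)):
        m=near&(z>lo)&(z<hi);n2,l,st,ce=cv2.connectedComponentsWithStats(m.astype(np.uint8))
        for i in range(1,n2):
            if st[i,4]>2:
                q=w[l==i];print(lo,st[i,4],np.round(ce[i]),np.round(q.mean(0),4),np.round(q.max(0),4),np.round(q.min(0),4))
    # lever
    wl=(p.min(-1)>150)&(z>.035)&(z<.056)
    n2,l,st,ce=cv2.connectedComponentsWithStats(wl.astype(np.uint8))
    for i in range(1,n2):
        if st[i,4]>30:
            q=w[l==i];print('white',st[i,4],np.round(ce[i]),np.round(np.median(q,0),4),rect(q[:,:2]))
    u,v=(364,231) if n=='top' else (257,186)
    q=w[v-3:v+4,u-3:u+4].reshape(-1,3);q=q[q[:,2]>.05];print('knob',np.round(np.median(q,0),4),np.nanmax(q[:,2]))
    hx=w[185:207,355:381,2] if n=='top' else None
    if hx is not None: print(np.round(hx[::2,::2]*1000).astype(int))
E
```

```text
top table z 0.0009202021775110865 fx 494.38391700142944 campos [ 0.3818299  -0.02015814  1.29883949]
gear (array([562.3, 261.1]), array([153.3, 155.8]), 77.66) 0.08056379587386404 3248
0.084 7 [152. 146.] [0.6454 0.3124 0.086 ] [0.6474 0.3172 0.0871] [0.6423 0.3097 0.0848]
0.084 5 [150. 148.] [0.6394 0.3169 0.0867] [0.6424 0.3202 0.0903] [0.6368 0.3142 0.0842]
0.084 3 [164. 149.] [0.6372 0.2823 0.0846] [0.6382 0.2846 0.0856] [0.6356 0.28   0.084 ]
0.084 3 [178. 157.] [0.6185 0.2474 0.0845] [0.6211 0.2492 0.0849] [0.6159 0.2464 0.0842]
0.084 15 [204. 159.] [0.6145 0.1814 0.0867] [0.62   0.1864 0.0897] [0.6089 0.176  0.0843]
0.084 3 [178. 161.] [0.6083 0.2451 0.0854] [0.6111 0.2463 0.0863] [0.6056 0.2431 0.0841]
0.084 3 [197. 160.] [0.6106 0.1983 0.0877] [0.6115 0.2009 0.0884] [0.6088 0.1957 0.0871]
0.084 3 [167. 163.] [0.6027 0.2731 0.0852] [0.6055 0.2752 0.0865] [0.5999 0.271  0.0841]
0.084 4 [195. 163.] [0.6041 0.2041 0.0855] [0.6068 0.2061 0.0874] [0.6016 0.2006 0.0846]
0.084 3 [164. 171.] [0.5831 0.2787 0.086 ] [0.5847 0.2795 0.0861] [0.5823 0.277  0.0858]
0.084 131 [172. 180.] [0
[... 5196 characters left out ...]
2] [0.5075 0.3405 0.0841]
0.1 34 [336. 265.] [0.5206 0.2108 0.1101] [0.5246 0.2146 0.12  ] [0.5155 0.202  0.1013]
0.1 105 [337. 289.] [0.5652 0.2658 0.1102] [0.5779 0.2751 0.1196] [0.5486 0.2465 0.1   ]
0.12 33 [336. 259.] [0.5196 0.2094 0.1278] [0.524  0.2136 0.1325] [0.5131 0.2025 0.1212]
0.12 26 [336. 284.] [0.5645 0.2623 0.1233] [0.571  0.2667 0.127 ] [0.5581 0.2561 0.12  ]
white 950 [94. 74.] [ 0.536  -1.4001  0.0455] (array([  473.3, -1396.4]), array([ 41.9, 886.5]), 89.92)
white 259 [234. 197.] [ 0.5269 -0.2252  0.0417] (array([ 500.1, -230.5]), array([ 50.5, 123.7]), 84.13)
knob [ 0.4493 -0.2131  0.0601] 0.06622825963111309<stdin>:28: RuntimeWarning: invalid value encountered in cast
```

The gearbox centre comes out at about (0.563, 0.262) with yaw about -12.3°, and the peg position agrees with that. Next I'll move over the lever to look from close by.

drive_tool([
  [0,[16,27,5],[0,0,10.4]],
  [0,[16,27,5],[0,0,10.4]],
  [0,[16,27,5],[0,0,10.4]],
  [0,[16,27,5],[0,0,10.4]],
  [0,[16,27,5],[0,0,10.4]],
  [0,[16,27,5],[0,0,10.4]],
  [0,[16,27,0],[0,0,10.4]],
  [0,[16,27,0],[0,0,10.4]],
  [0,[16,27,0],[0,0,10.4]],
  [0,[16,27,0],[0,0,10.4]],
  [0,[16,27,0],[0,0,10.4]],
  [0,[16,27,0],[0,0,10.4]],
  [0,[16,27,0],[0,0,10.4]],
  [0,[16,26,0],[0,0,10.4]],
  [0,[0,0,0],[0,0,0]],
  [0,[0,0,0],[0,0,0]],
], force=25)

```text
time: 2.1
position: [0.5241, -0.2283, 0.2521]
eef_rot: [-0.221, -3.133, 0.001]
contact_force: [-0.3, -0.3, 0.2]
grip_width: 1.0
grasp_force: 0.0
```

```bash
cat > look.py <<'E'
from rig import *
from h import *
import sys
def look(tag):
    s=state();d=snapshot("wrist");T=toolT(s)@np.array(d['T_tool_cam'])
    np.savez(tag+'.npz',**d,T=T);cv2.imwrite('pics/%s.png'%tag,d['pixels'])
    return s,d,T,cloud(d,T)
E
python3 - <<'E'
from look import *
s,d,T,w=look('w1')
print({k:np.round(v,3) for k,v in s.items()});print(np.round(d['T_tool_cam'],3),d['fx'])
p=d['pixels'].astype(int);z=w[...,2]
sel=(abs(w[...,0]-.51)<.12)&(abs(w[...,1]+.228)<.07)&(z>.02)
print(sel.sum(),np.round(T,3))
wl=sel&(p.min(-1)>110)&(z>.035)&(z<.056);q=w[wl];print(np.median(q,0),rect(q[:,:2]),wl.sum())
E
```

```text
{'time': np.float64(2.1), 'joints': array([ 0.878,  0.355, -0.697,  1.717,  0.246,  1.16 ,  1.542]), 'joint_vel': array([ 0.01 , -0.001,  0.015,  0.001, -0.   ,  0.001,  0.003]), 'joint_efforts': array([-9.0800e-01, -3.8961e+01, -6.1580e+00, -2.3087e+01, -3.1000e-02,
        6.1000e-02, -0.0000e+00]), 'position': array([ 0.524, -0.228,  0.252]), 'eef_rot': array([-2.210e-01, -3.133e+00,  1.000e-03]), 'contact_force': array([-0.255, -0.268,  0.227]), 'moment': array([ 0.084, -0.121, -0.015]), 'grasp_force': np.float64(0.0), 'grip_width': np.float64(1.0)}
[[-0.    -0.954 -0.301  0.084]
 [ 1.    -0.     0.001 -0.002]
 [-0.001 -0.301  0.954 -0.163]
 [ 0.     0.     0.     1.   ]] 299.57164034245267
71546 [[ 0.141  0.944  0.297  0.44 ]
 [ 0.99  -0.134 -0.042 -0.219]
 [ 0.     0.3   -0.954  0.415]
 [ 0.     0.     0.     1.   ]]
[ 0.52110763 -0.23165091  0.04555892] (array([ 507.1, -232.6]), array([ 43.5, 106. ]), 80.75) 1510
```

View pics/w1.png

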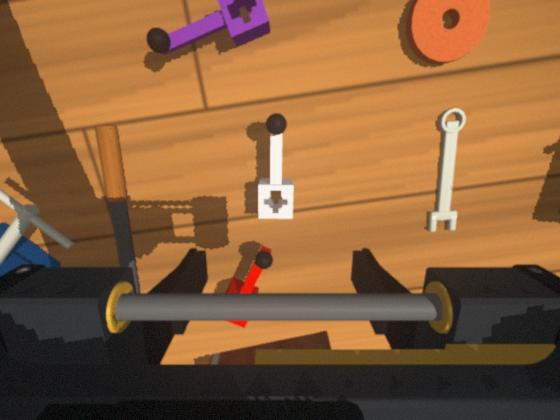

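The wrist view shows the white lever's hub at px (276,199) and its knob at (276,124), with the arm along image-up (world -x). Next I'll refine the hub pose using the known plane z = 46 mm.

```bash
cat >> h.py <<'E'
def ray(d,T,uv,z):
    uv=np.asarray(uv,float).reshape(-1,2)
    c=np.c_[(uv[:,0]-d['cx'])/d['fx'],(uv[:,1]-d['cy'])/d['fy'],np.ones(len(uv))]@T[:3,:3].T
    return T[:3,3]+c*((z-T[2,3])/c[:,2])[:,None]
E
python3 - <<'E'
from h import *
d=np.load('w1.npz');T=d['T'];w=cloud(d,T);z=w[...,2];p=d['pixels'].astype(int)
m=np.zeros(z.shape,bool);m[100:230,240:310]=1
m&=(z>.03)&(z<.058)
m&=(p.max(-1)-p.min(-1)<40)&(p.min(-1)>130)
m=m.astype(np.uint8)
cl=cv2.morphologyEx(m,cv2.MORPH_CLOSE,np.ones((15,15)))
hub=cv2.morphologyEx(cl,cv2.MORPH_OPEN,np.ones((21,21)))
v,u=np.nonzero(hub);print('px',u.min(),u.max(),v.min(),v.max())
c=cv2.findContours(hub,0,1)[0][0].reshape(-1,2)
P=ray(d,T,np.c_[u,v],.046);print('hub',rect(P[:,:2]),P.mean(0))
q=w[hub>0];print('z',np.nanmedian(q[:,2]),'3d mean',np.nanmean(q,0))
arm=(cl>0)&(hub==0);v,u=np.nonzero(arm);A=ray(d,T,np.c_[u,v],.042)[:,:2];print('armz',np.nanmedian(z[arm]),arm.sum())
vx,vy,x0,y0=cv2.fitLine((A*1000).astype(np.float32),cv2.DIST_L2,0,.01,.01).ravel();print('arm',vx,vy,x0,y0,np.degrees(np.arctan2(-vy,-vx)))
# knob: dark pixels above .05
kn=(p.max(-1)<60)&(z>.045)&(z<.08);kn[:100]=0;kn[150:]=0;kn[:,:255]=0;kn[:,300:]=0
v,u=np.nonzero(kn);(cx,cy),r=cv2.minEnclosingCircle(np.c_[u,v].astype(np.float32));K=ray(d,T,[[cx,cy]],.056);print('knob',cx,cy,r,K)
E
```

```text
px 258 292 182 217
hub (array([ 535.9, -237.4]), array([43.7, 46. ]), 81.9) [ 0.53555169 -0.23740513  0.046     ]
z 0.04600763242785233 3d mean [ 0.53744071 -0.23777319  0.03844107]
armz 0.04251303520949842 530
arm 0.98434865 -0.17623189 484.12027 -229.332 169.84964
knob 0.0 0.0 0.0 [[ 0.28405761 -0.48547525  0.056     ]]
```

drive_tool([
  [0,[7,-5,-20],[0,0,-0.8]],
  [0,[6,-4,-35],[0,0,-0.7]],
  [0,[0,0,-35],[0,0,0]],
  [0,[0,0,-35],[0,0,0]],
  [0,[0,0,-35],[0,0,0]],
  [0,[0,0,-30],[0,0,0]],
  [0,[0,0,-25],[0,0,0]],
  [0,[0,0,-15],[0,0,0]],
  [0,[0,0,-8],[0,0,0]],
  [0,[0,0,-4],[0,0,0]],
  [0,[0,0,0],[0,0,0]],
  [0,[0,0,0],[0,0,0]],
])

```text
time: 3.65
position: [0.5383, -0.2365, 0.0113]
eef_rot: [0.259, 3.13, -0.001]
contact_force: [-0.7, 0.4, -0.7]
grip_width: 1.001
grasp_force: 0.0
```

drive_tool([
  [255,[0,0,0],[0,0,0]],
  [255,[0,0,0],[0,0,0]],
  [255,[0,0,0],[0,0,0]],
  [255,[0,0,0],[0,0,0]],
  [255,[0,0,0],[0,0,0]],
  [255,[0,0,0],[0,0,0]],
], force=25)

```text
time: 4.4
position: [0.538, -0.2361, 0.0106]
eef_rot: [0.258, 3.131, 0.0]
contact_force: [-0.2, 0.6, 0.1]
grip_width: 0.506
grasp_force: 25.0
```

drive_tool([
  [255,[0,0,10],[0,0,0]],
  [255,[0,0,25],[0,0,0]],
  [255,[0,0,35],[0,0,0]],
  [255,[0,0,40],[0,0,0]],
  [255,[0,0,40],[0,0,0]],
  [255,[3,20,40],[0,0,0]],
  [255,[7,40,30],[0,0,0]],
  [255,[7,40,10],[0,0,0]],
  [255,[8,42,0],[0,0,0]],
  [255,[8,42,0],[0,0,0]],
  [255,[8,42,0],[0,0,0]],
  [255,[8,42,0],[0,0,0]],
  [255,[7,42,0],[0,0,0]],
  [255,[7,40,0],[0,0,0]],
  [255,[4,32,0],[0,0,0]],
  [255,[2,17,0],[0,0,0]],
  [255,[0,0,0],[0,0,0]],
  [255,[0,0,0],[0,0,0]],
  [255,[0,0,0],[0,0,0]],
])

```text
time: 6.78
position: [0.6071, 0.1606, 0.2405]
eef_rot: [-0.263, -3.13, 0.002]
contact_force: [0.1, -1.0, -3.4]
grip_width: 0.499
grasp_force: 25.0
```

```bash
python3 - <<'E'
from look import *
s,d,T,w=look('w2')
print({k:np.round(v,3) for k,v in s.items() if k in('joints','position','eef_rot','contact_force','moment','grip_width')})
im=cv2.resize(d['pixels'],(800,600),interpolation=cv2.INTER_CUBIC);cv2.imwrite('pics/w2b.png',im)
E
```

```text
{'joints': array([ 0.205,  0.481, -0.753,  1.599,  0.347,  1.201,  0.785]), 'position': array([0.607, 0.161, 0.24 ]), 'eef_rot': array([-2.63e-01, -3.13e+00,  2.00e-03]), 'contact_force': array([ 0.056, -0.999, -3.395]), 'moment': array([ 0.087, -0.207,  0.011]), 'grip_width': np.float64(0.499)}
```

View pics/w2b.png

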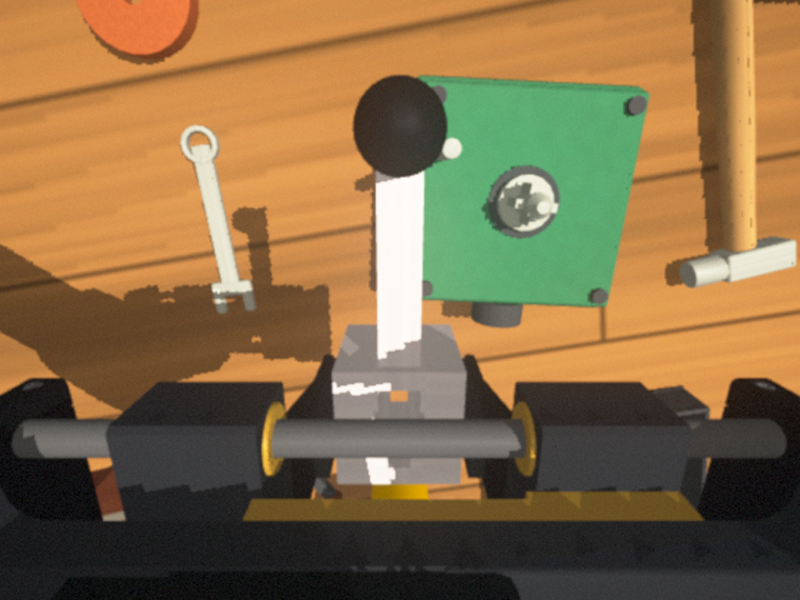

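The shaft's cross is at about (526,200) in the enlarged image, next to the held lever. I'll magnify it and measure the lever in the hand.

```bash
python3 - <<'E'
from h import *
d=np.load('w2.npz');T=d['T'];w=cloud(d,T);z=w[...,2];p=d['pixels'].astype(int)
g=(p[...,1]>p[...,2]+25)&(p[...,1]>p[...,0]+5)&(abs(z-.08)<.012)
v,u=np.nonzero(g);P=ray(d,T,np.c_[u,v],.08);print('gear',rect(P[:,:2]),'z',np.median(z[g]))
# shaft/peg points by height
for n,lo,hi,c in(('sp',.10,.114,(.563,.2615)),('nose',.116,.122,(.563,.2615)),('tip',.122,.13,(.563,.2615)),('peg',.126,.137,(.519,.209)),('collar',.085,.091,(.563,.2615))):
    m=(z>lo)&(z<hi)&(np.hypot(w[...,0]-c[0],w[...,1]-c[1])<.03);q=w[m];print(n,m.sum(),np.round(q.mean(0),4),np.round((q.max(0)+q.min(0))/2,4))
# rectified patch at plane z=.112 (spline tops), 0.2mm... centre guess, gearbox axes
yaw=np.radians(-12.3);X,Y=np.meshgrid(np.linspace(-.03,.03,600),np.linspace(.03,-.03,600))
wx=.563+X*np.cos(yaw)-Y*np.sin(yaw);wy=.2615+X*np.sin(yaw)+Y*np.cos(yaw)
Q=np.stack([wx,wy,np.full_like(X,.112)],-1);c=(Q-T[:3,3])@T[:3,:3]
im=cv2.remap(d['pixels'],(c[...,0]/c[...,2]*d['fx']+d['cx']).astype(np.float32),(c[...,1]/c[...,2]*d['fy']+d['cy']).astype(np.float32),cv2.INTER_CUBIC)
cv2.line(im,(300,290),(300,310),(0,0,255));cv2.line(im,(290,300),(310,300),(0,0,255))
cv2.imwrite('pics/rect1.png',im)
# lever in hand
Ti=np.linalg.inv(np.array(d['T_tool_cam']));wt=cloud(d,np.array(d['T_tool_cam']))
m=(p.min(-1)>120)&(abs(wt[...,1])<.03)&(wt[...,0]>.02)&(wt[...,0]<.1)&(wt[...,2]<.03)&(wt[...,2]>-.06)
q=wt[m];print('arm tool',np.round(np.median(q,0),4),rect(q[:,:2]),m.sum())
k=(p.max(-1)<70)&(abs(wt[...,1])<.03)&(wt[...,0]>.06)&(wt[...,0]<.13)&(wt[...,2]<.03)&(wt[...,2]>-.08)
v,u=np.nonzero(k);print('knob',k.sum(),np.round(wt[k].min(0),4),np.round(wt[k].max(0),4))
(cx,cy),r=cv2.minEnclosingCircle(np.c_[u,v].astype(np.float32));zc=wt[k][:,2].min()
print(cx,cy,r,ray(d,np.array(d['T_tool_cam']),[[cx,cy]],zc+.012))
E
```

```text
gear (array([559.7, 258.4]), array([153.7, 154.8]), 77.82) z 0.08062646965940184
sp 290 [0.5571 0.2555 0.1103] [0.5591 0.2584 0.107 ]
nose 125 [0.5589 0.2563 0.1196] [0.5599 0.2581 0.1191]
tip 169 [0.5594 0.2571 0.1251] [0.5598 0.2577 0.1251]
peg 160 [0.5157 0.205  0.1326] [0.5155 0.205  0.1306]
collar 564 [0.5574 0.2521 0.0885] [0.5598 0.258  0.088 ]
arm tool [ 0.0421 -0.0024 -0.0318] (array([52.1, -2.4]), array([43.4, 64.2]), 90.0) 5981
knob 3390 [ 0.0835 -0.0132 -0.0593] [ 0.1055  0.009  -0.0456]
280.15313720703125 87.74337768554688 34.49332809448242 [[ 0.09518098 -0.00197955 -0.047303  ]]
```

View pics/rect1.png

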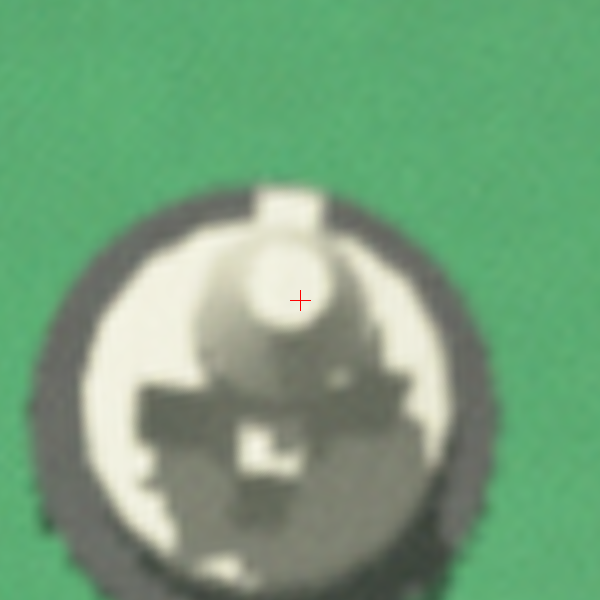

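The rectified patch, in gearbox axes, shows the cross. The narrow top spline tip is at px (290,190). The left spline's lower edge is at about y=385, which is wide, and the right one's at about y=375. So the wide spline is on the -x side, turned about 4° clockwise. I'll check that against depth.

```bash
python3 - <<'E'
from h import *
d=np.load('w2.npz');T=d['T'];w=cloud(d,T);z=w[...,2]
c=np.array([.5598,.2581]);yaw=np.radians(-12.2)
m=(np.hypot(w[...,0]-c[0],w[...,1]-c[1])<.022)&(z>.1085)&(z<.1155)
q=w[m][:,:2]-c;q=q@np.array([[np.cos(yaw),-np.sin(yaw)],[np.sin(yaw),np.cos(yaw)]])*1000
print(len(q));
# coverage grid, 1 mm-ish
H,_,_=np.histogram2d(-q[:,1],q[:,0],bins=[np.arange(-18,19,1.5)]*2)
for r in H: print(''.join('#' if v>1 else '+' if v else '.' for v in r))
# best template angle
def inside(p,t,dx,dy):
    a=np.radians(t);p=p-[dx,dy];x=p[:,0]*np.cos(a)+p[:,1]*np.sin(a);y=-p[:,0]*np.sin(a)+p[:,1]*np.cos(a)
    return ((abs(x)<14)&(abs(y)<3))|((abs(y)<14)&(abs(x)<3))|((x<0)&(x>-14)&(abs(y)<6))|(np.hypot(x,y)<9.5)
res=[(inside(q,t,dx,dy).mean(),t,dx,dy) for t in range(-34,27,2) for dx in np.arange(-2,2.1,1) for dy in np.arange(-2,2.1,1)]
res.sort(reverse=True);print([(round(r[0],3),)+r[1:] for r in res[:12]])
E
```

```text
235
........................
........................
..........+.#++.........
..........####+.........
..........+++#+.........
........................
........................
...##+#.................
...##+#.................
...###+.................
...#+#+...........+#+...
..+###+...........++##..
..+####...........##++..
..##+##..........+###+..
..#+###.........+####...
..+#####........+.......
.......+#+....+#........
.........##+###.........
.........####+..........
.........+###+..........
.........+###...........
.........#+##+..........
........................
........................
[(np.float64(0.949), -4, np.float64(0.0), np.float64(0.0)), (np.float64(0.932), -6, np.float64(0.0), np.float64(0.0)), (np.float64(0.902), -2, np.float64(0.0), np.float64(0.0)), (np.float64(0.885), -6, np.float64(0.0), np.float64(-1.0)), (np.float64(0.881), -4, np.float64(0.0), np.float64(-1.0)), (np.float64(0.881), -4, np.float64(-1.0), np.float64(0.0)), (np.float64(0.868), -2, np.float64(-1.0), np.float64(0.0)), (np.float64(0.864), -2, np.float64(0.0), np.float64(-1.0)), (np.float64(0.864), -6, np.float64(-1.0), np.float64(0.0)), (np.float64(0.864), -8, np.float64(0.0), np.float64(-1.0)), (np.float64(0.86), -8, np.float64(0.0), np.float64(0.0)), (np.float64(0.855), 0, np.float64(0.0), np.float64(0.0))]
```

Depth confirms it: the wide spline is on -x, turned 4–5° clockwise, so it points at about 163.3° in the world. I'll turn the lever -7° and move it over the shaft.

drive_tool([
  [255,[-3,8,0],[0,0,-1]],
  [255,[-7,15,0],[0,0,-1]],
  [255,[-9,19,0],[0,0,-1.5]],
  [255,[-9,19,0],[0,0,-1.5]],
  [255,[-9,19,0],[0,0,-1]],
  [255,[-7,13.5,-10],[0,0,-1]],
  [255,[-3,6,-20],[0,0,0]],
  [255,[0,0,-25],[0,0,0]],
  [255,[0,0,-20],[0,0,0]],
  [255,[0,0,-10],[0,0,0]],
  [255,[0,0,-5],[0,0,0]],
  [255,[0,0,0],[0,0,0]],
  [255,[0,0,0],[0,0,0]],
  [255,[0,0,0],[0,0,0]],
])

```text
time: 8.57
position: [0.5601, 0.2624, 0.1513]
eef_rot: [0.449, 3.108, 0.001]
contact_force: [-0.4, 0.2, -3.3]
grip_width: 0.503
grasp_force: 25.0
```

```bash
python3 - <<'E'
from look import *
s,d,T,w=look('w3')
print({k:np.round(v,4) for k,v in s.items() if k in('joints','position','eef_rot','contact_force','moment')})
a=snapshot('scene');np.savez('scene1.npz',**a);b=snapshot('top')
x=cv2.resize(a['pixels'][200:380,240:440],(400,360));y=cv2.resize(b['pixels'][130:230,120:230],(396,360));z=d['pixels'][60:420]
cv2.imwrite('pics/c3.png',cv2.resize(np.hstack([x,y]),(796,360)))
E
```

```text
{'joints': array([ 5.0000e-04,  5.4450e-01, -7.0970e-01,  1.7194e+00,  4.0540e-01,
        1.0283e+00,  4.3290e-01]), 'position': array([0.5601, 0.2624, 0.1513]), 'eef_rot': array([4.4920e-01, 3.1082e+00, 1.2000e-03]), 'contact_force': array([-0.3871,  0.2306, -3.2642]), 'moment': array([ 0.0697, -0.1414, -0.0099])}
```

View pics/c3.png

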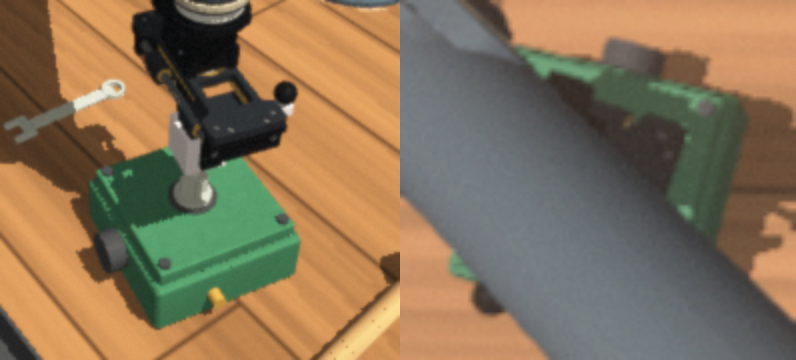

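The scene view shows the hub hovering just above the shaft. I'll check the lateral alignment and reading noise using wrist view w3.

```bash
python3 - <<'E'
from look import *
for i in range(3):
    s,d,T,w=look('w4');print(np.round(s['position'],4),np.round(s['eef_rot'],4),s['contact_force'])
z=w[...,2];p=d['pixels'].astype(int)
g=(p[...,1]>p[...,2]+20)&(p[...,1]>p[...,0]+4)&(abs(z-.08)<.012)
P=w[g];print('gear',g.sum(),rect(P[:,:2]))
for n,lo,hi,c in(('peg',.12,.137,(.517,.206)),('collar',.085,.091,(.56,.259)),('sp',.1,.114,(.56,.259))):
    m=(z>lo)&(z<hi)&(np.hypot(w[...,0]-c[0],w[...,1]-c[1])<.03);q=w[m];print(n,m.sum(),np.round(q.mean(0),4) if m.any() else '',np.round((q.max(0)+q.min(0))/2,4) if m.any() else '')
wt=cloud(d,np.array(d['T_tool_cam']))
k=(p.max(-1)<70)&(abs(wt[...,1])<.03)&(wt[...,0]>.06)&(wt[...,0]<.13)&(wt[...,2]<.03)&(wt[...,2]>-.08)
v,u=np.nonzero(k);(cx,cy),r=cv2.minEnclosingCircle(np.c_[u,v].astype(np.float32))
print('knob',ray(d,np.array(d['T_tool_cam']),[[cx,cy]],wt[k][:,2].min()+.012))
E
```

```text
[0.5599 0.2623 0.1509] [4.4910e-01 3.1088e+00 5.0000e-04] [ 0.36866692 -0.24423511 -3.73976356]
[0.5599 0.2622 0.1508] [4.492e-01 3.109e+00 3.000e-04] [-0.38921719 -0.64205058 -3.60797197]
[0.5598 0.2622 0.1507] [4.4920e-01 3.1091e+00 2.0000e-04] [-0.48495879  0.48346966 -3.33090809]
gear 18312 (array([551.1, 260.9]), array([155.5, 137.9]), 77.74)
peg 382 [0.5148 0.2067 0.1303] [0.5155 0.2055 0.1271]
collar 191 [0.5509 0.2586 0.0883] [0.5511 0.2599 0.0877]
sp 0  
knob [[ 0.09486027 -0.00250072 -0.04718702]]
```

View pics/w4.png

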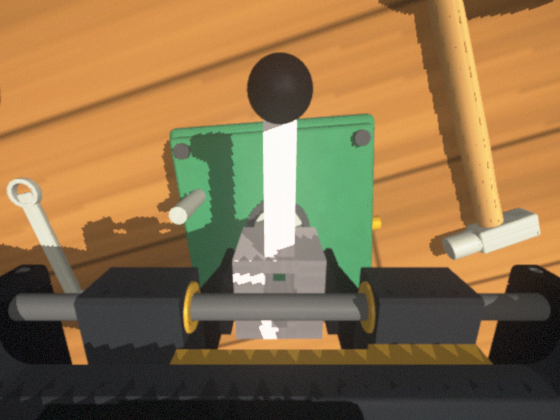

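The centre estimates agree: shaft at about (560.3, 260.2) after correcting for the hand offset, and the tool is 2 mm off in y. I'll correct that and descend slowly.

drive_tool([
  [255,[0.5,-1,-4],[0,0,0]],
  [255,[0,-1,-4],[0,0,0]],
  [255,[0,0,-4],[0,0,0]],
  [255,[0,0,0],[0,0,0]],
  [255,[0,0,-2],[0,0,0]],
  [255,[0,0,-2],[0,0,0]],
  [255,[0,0,-2],[0,0,0]],
  [255,[0,0,0],[0,0,0]],
])

```text
time: 9.88
position: [0.5602, 0.2601, 0.1324]
eef_rot: [-0.449, -3.109, 0.0]
contact_force: [0.7, -0.8, -3.4]
grip_width: 0.502
grasp_force: 25.0
```

drive_tool([
  [255,[0,0,-2],[0,0,0]],
  [255,[0,0,-2],[0,0,0]],
  [255,[0,0,-1.5],[0,0,0]],
  [255,[0,0,-1],[0,0,0]],
  [255,[0,0,0],[0,0,0]],
])

```text
time: 10.5
position: [0.5603, 0.2602, 0.126]
eef_rot: [-0.449, -3.109, -0.0]
contact_force: [0.1, -0.3, -2.9]
grip_width: 0.503
grasp_force: 25.0
```

drive_tool([
  [255,[0,0,-1],[0,0,0]],
  [255,[0,0,-1],[0,0,0]],
  [255,[0,0,-1],[0,0,0]],
  [255,[0,0,-0.5],[0,0,0]],
  [255,[0,0,0],[0,0,0]],
])

```text
time: 11.12
position: [0.5603, 0.2602, 0.1226]
eef_rot: [-0.449, -3.109, -0.0]
contact_force: [0.4, 0.0, -2.7]
grip_width: 0.502
grasp_force: 25.0
```

drive_tool([
  [255,[0,0,-0.5],[0,0,0]],
  [255,[0,0,-0.5],[0,0,0]],
  [255,[0,0,-0.5],[0,0,0]],
  [255,[0,0,0],[0,0,0]],
])

```text
time: 11.62
position: [0.5603, 0.2602, 0.121]
eef_rot: [-0.449, -3.109, -0.0]
contact_force: [0.3, 0.7, -3.5]
grip_width: 0.503
grasp_force: 25.0
```

drive_tool([
  [255,[0,0,-0.7],[0,0,0]],
  [255,[0,0,-0.7],[0,0,0]],
  [255,[0,0,-0.7],[0,0,0]],
  [255,[0,0,-0.7],[0,0,0]],
  [255,[0,0,0],[0,0,0]],
])

```text
time: 12.25
position: [0.5603, 0.2602, 0.1182]
eef_rot: [-0.449, -3.109, -0.0]
contact_force: [0.2, -0.1, -3.1]
grip_width: 0.505
grasp_force: 25.0
```

No resistance 4 mm below the spline tops, so it has engaged. Sliding down further.

drive_tool([
  [255,[0,0,-1],[0,0,0]],
  [255,[0,0,-1],[0,0,0]],
  [255,[0,0,-1],[0,0,0]],
  [255,[0,0,-1],[0,0,0]],
  [255,[0,0,-1],[0,0,0]],
  [255,[0,0,0],[0,0,0]],
])

```text
time: 13.0
position: [0.5603, 0.2602, 0.1132]
eef_rot: [-0.449, -3.109, -0.0]
contact_force: [0.4, 0.0, -3.6]
grip_width: 0.503
grasp_force: 25.0
```

drive_tool([
  [255,[0,0,-1.5],[0,0,0]],
  [255,[0,0,-1.5],[0,0,0]],
  [255,[0,0,-1.5],[0,0,0]],
  [255,[0,0,-1.5],[0,0,0]],
  [255,[0,0,-1.5],[0,0,0]],
  [255,[0,0,-1.5],[0,0,0]],
  [255,[0,0,0],[0,0,0]],
])

```text
time: 13.88
position: [0.5603, 0.2602, 0.1041]
eef_rot: [-0.449, -3.109, -0.0]
contact_force: [-0.4, 0.1, -3.5]
grip_width: 0.506
grasp_force: 25.0
```

Underside is now at about 93.5 mm, with 5.5 mm left. Going slower.

drive_tool([
  [255,[0,0,-1],[0,0,0]],
  [255,[0,0,-1],[0,0,0]],
  [255,[0,0,-1],[0,0,0]],
  [255,[0,0,-1],[0,0,0]],
  [255,[0,0,-0.5],[0,0,0]],
  [255,[0,0,0],[0,0,0]],
  [255,[0,0,0],[0,0,0]],
])

```text
time: 14.75
position: [0.5603, 0.2602, 0.0997]
eef_rot: [-0.449, -3.109, -0.0]
contact_force: [-0.3, 0.7, -3.2]
grip_width: 0.502
grasp_force: 25.0
```

drive_tool([
  [255,[0,0,-0.4],[0,0,0]],
  [255,[0,0,-0.4],[0,0,0]],
  [255,[0,0,-0.4],[0,0,0]],
  [255,[0,0,0],[0,0,0]],
])

```text
time: 15.25
position: [0.5603, 0.2603, 0.0986]
eef_rot: [0.449, 3.109, 0.0]
contact_force: [0.8, 0.2, -2.7]
grip_width: 0.504
grasp_force: 25.0
```

drive_tool([
  [255,[0,0,-0.3],[0,0,0]],
  [255,[0,0,-0.3],[0,0,0]],
  [255,[0,0,0],[0,0,0]],
])

```text
time: 15.62
position: [0.5604, 0.2602, 0.0985]
eef_rot: [0.449, 3.109, -0.0]
contact_force: [-2.0, -1.5, 4.0]
grip_width: 0.5
grasp_force: 25.0
```

It's seated: the force rose by about 7 N at underside ≈ 88 mm. I'll ease off slightly and start the swing counter-clockwise.

drive_tool([
  [255,[0,0,0.3],[0,0,0]],
  [255,[0,0,0],[0,0,0]],
  [255,[0,0,0],[0,0,2]],
  [255,[0,0,0],[0,0,4]],
  [255,[0,0,0],[0,0,4]],
  [255,[0,0,0],[0,0,4]],
  [255,[0,0,0],[0,0,4]],
  [255,[0,0,0],[0,0,2]],
  [255,[0,0,0],[0,0,0]],
])

```text
time: 16.75
position: [0.5605, 0.2606, 0.0985]
eef_rot: [-0.098, 3.14, 0.001]
contact_force: [-2.0, -0.4, 4.4]
grip_width: 0.504
grasp_force: 25.0
```

```bash
python3 -c "
from rig import *
s=state();print(s['position'],s['eef_rot'],s['contact_force'],s['moment'],s['joints'])"
```

```text
[0.5605274  0.26055983 0.0985369 ] [-9.78074709e-02  3.13953896e+00  1.27940063e-03] [-1.99600401 -0.40203365  4.38914249] [0.01979666 0.16278597 0.00981919] [ 0.03186332  0.62838809 -0.75987454  1.76029701  0.51565307  0.96223063
  0.69662009]
```

drive_tool([
  [255,[0,0,0],[0,0,2]],
  [255,[0,0,0],[0,0,4]],
  [255,[0,0,0],[0,0,4]],
  [255,[0,0,0],[0,0,4]],
  [255,[0,0,0],[0,0,4]],
  [255,[0,0,0],[0,0,4]],
  [255,[0,0,0],[0,0,4]],
  [255,[0,0,0],[0,0,2]],
  [255,[0,0,0],[0,0,0]],
])

```text
time: 17.88
position: [0.5607, 0.2599, 0.0985]
eef_rot: [-0.856, 3.022, -0.001]
contact_force: [-0.8, -1.2, 5.6]
grip_width: 0.503
grasp_force: 25.0
```

```bash
cat > kn.py <<'E'
from look import *
def kn(tag):
    s,d,T,w=look(tag);p=d['pixels'].astype(int);Tt=np.array(d['T_tool_cam']);wt=cloud(d,Tt)
    k=(p.max(-1)<70)&(abs(wt[...,1])<.04)&(wt[...,0]>.06)&(wt[...,0]<.13)&(wt[...,2]<.03)&(wt[...,2]>-.08)
    v,u=np.nonzero(k);(cx,cy),r=cv2.minEnclosingCircle(np.c_[u,v].astype(np.float32))
    K=ray(d,Tt,[[cx,cy]],wt[k][:,2].min()+.012)[0];z=w[...,2]
    n=s['eef_rot'];a=2*np.degrees(np.arctan2(n[1],n[0]))%360
    print('tool x ang',a,'knob tool',np.round(K,4),'r',r);print(np.round(s['position'],4),np.round(s['contact_force'],1),np.round(s['moment'],2),s['grip_width'])
    Kw=(T@np.linalg.inv(Tt)@np.r_[K+[0,.0022,0],1])[:2]
    y=np.radians(-12.2);e=Kw-[.5603,.2602];print('knob gear',e[0]*np.cos(y)+e[1]*np.sin(y),-e[0]*np.sin(y)+e[1]*np.cos(y))
    m=(z>.12)&(z<.137)&(np.hypot(w[...,0]-.516,w[...,1]-.206)<.02);print('peg pts',m.sum())
E
python3 -c "
from kn import kn;kn('w5')"
```

```text
tool x ang 211.61460908742976 knob tool [ 0.097  -0.0015 -0.0466] r 32.75856399536133
[0.5607 0.2599 0.0985] [-0.8 -1.2  5.6] [-0.09  0.13  0.01] 0.5027828996842852
knob gear -0.0700223817271285 -0.06687628162770057
peg pts 1241
```

drive_tool([
  [255,[0,0,0],[0,0,1.5]],
  [255,[0,0,0],[0,0,1.5]],
  [255,[0,0,0],[0,0,1.5]],
  [255,[0,0,0],[0,0,1]],
  [255,[0,0,0],[0,0,0.5]],
  [255,[0,0,0],[0,0,0]],
])

```text
time: 18.68
position: [0.5608, 0.2598, 0.0985]
eef_rot: [-1.012, 2.974, -0.001]
contact_force: [-1.0, -1.7, 5.9]
grip_width: 0.501
grasp_force: 25.0
```

```bash
python3 -c "
from kn import kn;kn('w6')"
```

```text
tool x ang 217.60212610853353 knob tool [ 0.0973 -0.0011 -0.046 ] r 32.64975357055664
[0.5608 0.2598 0.0985] [-1.  -1.7  5.9] [-0.16  0.11 -0.08] 0.5013026220503046
knob gear -0.0630924219911427 -0.07384527534215739
peg pts 2416
```

drive_tool([
  [255,[0,0,0],[0,0,0.5]],
  [255,[0,0,0],[0,0,0.5]],
  [255,[0,0,0],[0,0,0.3]],
  [255,[0,0,0],[0,0,0]],
])

```text
time: 19.23
position: [0.5608, 0.2598, 0.0985]
eef_rot: [-1.046, 2.962, -0.001]
contact_force: [-1.3, -2.2, 5.3]
grip_width: 0.502
grasp_force: 25.0
```

```bash
python3 -c "
from kn import kn;kn('w7')"
```

```text
tool x ang 218.89376494686604 knob tool [ 0.0968 -0.0007 -0.0458] r 32.86581039428711
[0.5608 0.2598 0.0985] [-1.3 -2.2  5.3] [-0.13  0.08 -0.07] 0.5022964171279555
knob gear -0.06134716074872479 -0.07467030914354844
peg pts 2680
```

drive_tool([
  [255,[0,0,0],[0,0,0.4]],
  [255,[0,0,0],[0,0,0.4]],
  [255,[0,0,0],[0,0,0.4]],
  [255,[0,0,0],[0,0,0]],
])

```text
time: 19.77
position: [0.5608, 0.2598, 0.0985]
eef_rot: [-1.074, 2.952, -0.001]
contact_force: [-1.4, -0.6, 5.4]
grip_width: 0.503
grasp_force: 25.1
```

```bash
python3 -c "
from kn import kn;kn('w8')"
```

```text
tool x ang 219.98841169801142 knob tool [ 0.097  -0.0013 -0.0464] r 30.756572723388672
[0.5608 0.2598 0.0985] [-1.4 -0.6  5.4] [-0.13  0.04 -0.56] 0.5029572021846941
knob gear -0.059594752137472465 -0.07636159631042413
peg pts 2805
```

View pics/w8.png

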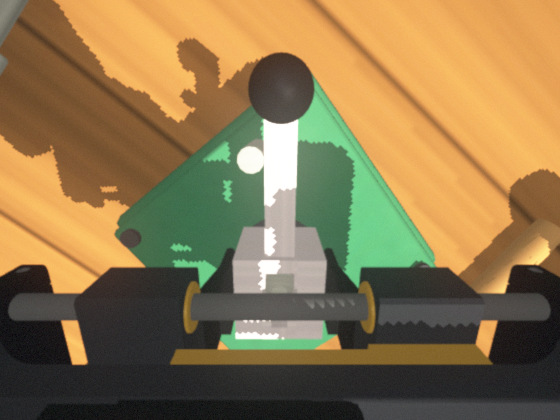

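The yaw moment jumped to -0.56 N·m (about 7 N) and the picture shows the peg at (250,160) touching the arm, so the arm is resting on it. I'll relax the load, open and retreat.

drive_tool([
  [255,[0,0,0.2],[0,0,-0.3]],
  [255,[0,0,0],[0,0,0]],
  [0,[0,0,0],[0,0,0]],
  [0,[0,0,0],[0,0,0]],
  [0,[0,0,0],[0,0,0]],
  [0,[0,0,0],[0,0,0]],
  [0,[0,0,0],[0,0,0]],
  [0,[0,0,0],[0,0,0]],
  [0,[0,0,5],[0,0,0]],
  [0,[0,0,10],[0,0,0]],
  [0,[0,0,20],[0,0,0]],
  [0,[0,0,30],[0,0,0]],
  [0,[0,0,30],[0,0,0]],
  [0,[0,0,20],[0,0,0]],
  [0,[0,0,10],[0,0,0]],
  [0,[0,0,0],[0,0,0]],
  [0,[0,0,0],[0,0,0]],
])

```text
time: 21.95
position: [0.5599, 0.2597, 0.2224]
eef_rot: [1.068, -2.953, 0.0]
contact_force: [0.0, -0.8, 0.2]
grip_width: 1.002
grasp_force: 0.0
```

```bash
python3 - <<'E'
from look import *
s,d,T,w=look('w9');print(np.round(s['position'],4),s['contact_force'],s['grip_width'])
p=d['pixels'].astype(int);z=w[...,2]
g=(np.hypot(w[...,0]-.56,w[...,1]-.26)<.035)&(z>.12)&(z<.145)&(p.min(-1)>90);print('hub top z',np.median(z[g]),g.sum())
k=(p.max(-1)<70)&(z>.135)&(z<.17)&(np.hypot(w[...,0]-.487,w[...,1]-.2)<.04)
v,u=np.nonzero(k);(cx,cy),r=cv2.minEnclosingCircle(np.c_[u,v].astype(np.float32));K=ray(d,T,[[cx,cy]],.144)[0]
a=np.radians(219.7-90);K=K[:2]+.0022*np.array([np.cos(a),np.sin(a)]);y=np.radians(-12.2);e=K-[.5603,.2602]
print('knob',r,e[0]*np.cos(y)+e[1]*np.sin(y),-e[0]*np.sin(y)+e[1]*np.cos(y))
E
```

```text
[0.5599 0.2597 0.2224] [ 0.03272851 -0.76123713  0.18905965] 1.002106135982375
hub top z 0.13422483474880081 2471
knob 16.032705307006836 -0.060701078609908886 -0.07463519591775757
```

View pics/w9.png

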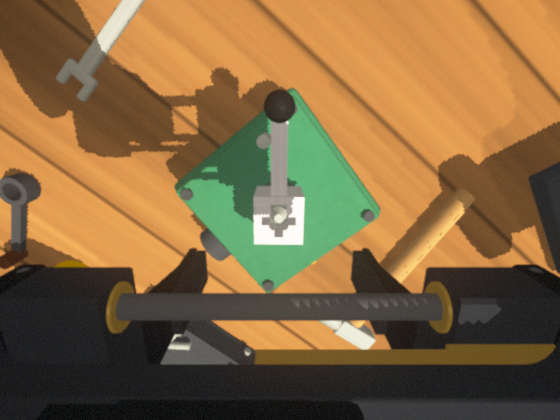

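The lever is home: hub top at 134 mm, knob at gearbox y ≈ -74.6 mm. In the picture the arm lies against the peg at (263,141), and the robot is clear.

```bash
python3 -c "
from rig import *
print(hand_in())"
```

```text
the job is handed in; nothing more can be done
None
```

The lever is fully home on the shaft, its arm resting against the stop peg and let go, and the job was handed in at about 22 s; the interface gave no verdict back.

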